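# Interleave and stack soap bars, then hold the gauge arm at its long mark

### The job

Lay the cardboard separator squarely on the soap bar that lies in the stack gauge, with its upright tab on the robot's side, clear of the bar's end, and stack the other flat-lying soap bar squarely on the separator in line with the bar below. Then squeeze the black lock button on the head of the gauge's telescoping arm, keep it squeezed, draw the arm out over the stack until its pointer stands at the long mark of the scale, and finish while holding the head there with the button still squeezed in; do not let go. Leave the rest of the things on the table where they stand.

Things in the scene. Friction and masses are not known exactly. Their poses are not given: they have to be found in the camera images.
- gauge: Stack gauge, fixed: plywood base 8 mm thick with an aluminium post carrying a square sleeve. Origin: centre of the stack's place, at table height; z up, y from the stack towards the sleeve, -x on the robot's side (turned up to 0.15 rad). Sleeve: y 125..265, z 80..112 mm. Scale rail behind the stack: x 54..82, y -60..140 mm, its top z 65 mm. Low lips (to z 18 mm) at the stack's +x and +y.
- bar_low_mid (a point): Centre of the lower soap bar, cream wrapped, 80 x 68 x 26 mm, loose, lying flat in the gauge, its top 34 mm above the table. x axis: its 80 mm length, along the gauge's x; z axis: along its 68 mm width; y axis vertical.
- card_flat (a point): Stiff cardboard separator, loose, 50 g: plate 109 x 74 x 4 mm with an upright tab at one end. Point: middle of the part that the bars cover, half-way through the 4 mm; from it the plate reaches x -67..+42, y -37..+37 mm; z up. Starts flat on the table, tab up and towards the robot. Placed, this point lies over the lower bar's middle, x along the gauge's x.
- card_tab (a point): Centre of the separator's upright tab: 12 mm thick (x), 40 mm wide (y), rising 30 mm above the plate. It lies 61 mm from card_flat towards -x and 17 mm above it; pinch it across its 12 mm thickness, with the fingertips some 8 mm clear of the plate. Axes as card_flat.
- bar_next_mid (a point): Centre of the soap bar to be stacked: like the lower bar, 80 x 68 x 26 mm, 0.13 kg, loose, lying flat on the open table right of the gauge (centre 13 mm up). x axis: its 80 mm length; z axis: along its 68 mm width, across which it is grasped; y axis vertical. Stacked, its centre is 51 mm above the table.
- head (a point): Grip centre of the arm's head, a grey block 36 mm wide (gauge y), 32 deep (x), 42 tall (z 76..118 mm), black lock button 22 wide x 28 tall on its robot side. Head's back face 19 mm towards +x of this point, button face 25 mm towards -x (19 squeezed). Squeeze both along gauge x from above, fingertips no lower than z 80 mm: a foot and the pointer lie below. At home 105 mm from the stack's centre, z 97 mm. Axes as gauge.
- gauge_button (a joint): Lock button: 0 m out (locked), 0.006 m fully in; pushed towards gauge +x. The lock, a pawl in a rack inside the sleeve, is free from 0.004 m on. Spring: about 2 N to start, 6.5 N fully in; it springs out and locks again when let go. Squeeze with about 15 N or more.
- gauge_arm (a joint): Extension of the telescoping arm: 0 m home, grows as the head is drawn towards gauge -y, over the stack (its foot's underside is 72 mm above the table, the stack's top 64 mm); 0.125 m at most. Locked (up to 2 mm of play) unless the button is in. A weak spring of 1 to 2 N draws it home.
- pointer (a point): Tip of the arm's thin pointer rod, which reaches from the head 48 mm in gauge +x over the scale; it moves with the arm.
- long_mark (a point): Middle of the long mark on the scale: the only black line across the whole 24 mm width of the steel strip; the short ones, 10 mm apart, cross only its far third. y along the scale (axes as gauge). The strip sits at another place along the rail each time: the arm must be 90 to 120 mm out for its pointer to stand at the mark (same gauge y).
- tape: Bystander: packing tape roll, 108 mm across, 48 mm tall, lying flat; origin at the centre of its underside.
- glue: Bystander: upright glue stick, 27 mm across, 97 mm tall; origin at the centre of its underside.

How it is judged (in metres and radians):
On the way, in this order (a step that is already met when the one before it is completed fails the run):
1. the separator lies flat on the lower bar, tab on the robot's side, and is let go (x of bar_low_mid in the frame of gauge between -0.012 and 0.012 m and y of bar_low_mid in the frame of gauge between -0.012 and 0.012 m and z of bar_low_mid in the frame of gauge between 0.017 and 0.025 m and x of card_flat in the frame of gauge between -0.012 and 0.012 m and y of card_flat in the frame of gauge between -0.012 and 0.012 m and z of card_flat in the frame of gauge between 0.032 and 0.04 m and x of card_tab in the frame of gauge below -0.04 m and angle between card_flat's own z axis and vertical below 0.08 rad and contact force between the fingers and card below 0.1 N and linear speed of card below 0.02 m/s), for 0.2 s.
2. the other bar lies flat on the separator, in line with the bar below, and is let go (x of bar_low_mid in the frame of gauge between -0.012 and 0.012 m and y of bar_low_mid in the frame of gauge between -0.012 and 0.012 m and z of bar_low_mid in the frame of gauge between 0.017 and 0.025 m and x of card_flat in the frame of gauge between -0.012 and 0.012 m and y of card_flat in the frame of gauge between -0.012 and 0.012 m and z of card_flat in the frame of gauge between 0.032 and 0.04 m and x of card_tab in the frame of gauge below -0.04 m and angle between card_flat's own z axis and vertical below 0.08 rad and x of bar_next_mid in the frame of gauge between -0.012 and 0.012 m and y of bar_next_mid in the frame of gauge between -0.015 and 0.015 m and z of bar_next_mid in the frame of gauge between 0.046 and 0.056 m and angle between the x axis of bar_next_mid and the x axis of gauge, either way round below 0.2 rad and angle between bar_next_mid's own x axis and vertical above 1.4908 rad and contact force between the fingers and bar_next below 0.1 N and linear speed of bar_next below 0.02 m/s), for 0.2 s.
3. the lock button is squeezed in and the arm is on its way out (value of joint gauge_button above 0.004 m and value of joint gauge_arm above 0.02 m), for 0.1 s.
At the end, for the whole second after the job is handed in: Pointer within 4 mm of the long mark, arm still, button over 4 mm in, head held (over 2 N). Stack at rest, untouched: lower bar and separator within 12 mm of centre, separator flat, tab to the robot; upper bar flat on it within 12 mm (x), 15 mm (y), 0.2 rad (all of step 2 and contact force between the fingers and card below 0.1 N and linear speed of card below 0.02 m/s and y of pointer in the frame of long_mark between -0.004 and 0.004 m and value of joint gauge_button above 0.004 m and contact force between the fingers and gauge above 2 N and velocity of joint gauge_arm between -0.01 and 0.01 m/s); the arm keeps its last pose, push and grip.
It fails at once if the tape roll is moved by more than 30 mm (distance of tape from where it was at the start of the episode above 0.03 m).
It fails at once if the glue stick is moved by more than 30 mm (distance of glue from where it was at the start of the episode above 0.03 m).
It also fails if it takes over 72 s, if anything falls off the work surface, if the arm or the gripper's body presses on something with over 40 N, if the wrist force passes 120 N, or if a joint passes its speed limit or range.

### The arm

A 6-joint arm with a two-finger parallel gripper is mounted at the origin on a cart in front of the work surface, level with it; the furniture and walls round the work are solid. World frame = base frame: x ahead of the robot, y to its left, z up, the work surface at z = 0. Lengths are in mm, angles in rad, forces in N, time in s.
With the tool pointing down it reaches from about 350 to 975 mm from the base axis. Payload 7.1 kg.
Tool frame: the origin (TCP) lies midway between the tips of the shut fingers; the grasp point (between the pads) lies 19 mm behind it; z points along the fingers, y is the line along which they close (so a half turn about z gives the same grasp; the last joint's range is limited). The gripper opens to 88 mm and grips with 3 to 60 N. Pads are 20 mm wide; open, the fingers measure 115 mm over their backs; the gripper's body (75 mm by 178 mm) begins 61 mm behind the grasp point.
Start: joints at [1.11, 0.423, 1.63, -0, 1.089, -0.019], TCP at [267.197, 564.987, 201.075] pointing down, gripper open.
Joint ranges: [-3, 3], [-0.9, 2.11], [0.09, 2.58], [-1.31, 4.45], [0.11, 2.69], [-2.54, 2.54]. Speed limits (rad/s): [2.39, 2.39, 3.01, 3.14, 3.14, 3.14].

### API

Orientations are given as a rotation vector (axis times angle).
In Python, from workcell import ctrl gives the robot as it stands.
- The arm moves only by the shell command python3 -m inch 'ROWS' [OPENING]. ROWS is JSON, a list of rows, each an object with "xyz": the shift along the tool's x, y, z in mm, a list of three; "rot": the turn, a rotation vector about the tool's x, y, z in rad, a list of three. In form: [{"xyz": [dx, dy, dz], "rot": [ax, ay, az]}, ...]. A call has 1 to 12 rows; each row is the pose to reach, as a shift and turn from the pose commanded when the call began, along the tool's axes at that moment; what a row does not reach only later rows make up. A row lasts 1/12 s, in which the tool goes at most 41.7 mm and 7.16 degrees, less where a joint would pass 70% of its speed; a pose out of reach is approached as far as the arm can. A call with a gripper value outside its range is refused whole. OPENING is the closure in counts, from 0 (fully open) to 255 (shut), set as the call begins (- or left out, the last holds). The fingers move at their own pace and stop on an object; the grip force is fixed at half the most. Time passes only in rows, so rows that repeat a pose let the fingers close. It gives the time, the measured TCP pose, the force, the opening and the grip force at its end, in the units of the state.
- ctrl.get_obs(): the state, without advancing time (a new reading comes with each control period).
- ctrl.get_image(name): name is "side" or "top"; returns the picture (480x640x3 uint8, red, green, blue); there is no depth.
- ctrl.camera_model(name): a dict with "fx", "fy", "cx", "cy" (pixels), "k1" (the pictures are not rectified: a ray, as slopes to the right and down, at radius r is drawn at 1 + k1 r^2 times it, then the intrinsics apply), "position" and "attitude" of the camera in the world. Camera axes: x right, y up, looking along -z (the intrinsics and any distortion apply to the point x, -y, -z); pixel columns grow to the right and rows downward; lengths in mm; the calibration is good to about 2 mm. A picture is of the moment at which its call begins. camera_model takes no time and is no camera call.
- ctrl.close_job(): hands the job in; it is judged then, once.
The state is a dict: "t": time; "qpos": joint angles; "qvel": joint speeds; "joint_torque": joint torques, N m; "ee_pos": TCP position; "orientation": TCP orientation; "ft_force": force on the tool from outside, world axes, zero at the start; "moment": the same for the moment, N m; "width": finger opening in mm; "grasp_force": force on a finger pad.
Only numpy, scipy, OpenCV 4.12 (cv2) and the standard library are available. Lean on these libraries where they do the work, as an engineer would, in place of code of your own. Each camera call takes 0.05 s, during which the arm holds its last target. There are 200 camera calls.

## Working session

There is one attempt and no reset: what is moved stays moved. The work goes in short steps, Python scripts to look and compute and a shell command to move; the robot and the scene stay as the last step left them, time stands still between calls to the robot, and variables do not carry over. Pictures are saved under pics/ and viewed, at most 12 in all, crops included, and the job is handed in when it is done.

```bash
mkdir -p pics; cat > h.py <<'E'
import numpy as np, cv2
from scipy.spatial.transform import Rotation as R
from workcell import ctrl
def att(m):
    a=np.array(m["attitude"],float)
    return a if a.shape==(3,3) else (R.from_rotvec(a).as_matrix() if a.size==3 else R.from_quat(a).as_matrix())
def ray(name,u,v):
    m=ctrl.camera_model(name)
    K=np.array([[m["fx"],0,m["cx"]],[0,m["fy"],m["cy"]],[0,0,1.]])
    p=cv2.undistortPoints(np.array([[[u,v]]],float),K,np.array([m["k1"],0,0,0.]))[0,0]
    return np.array(m["position"],float), att(m)@np.array([p[0],-p[1],-1.])
def onz(name,u,v,z):
    o,d=ray(name,u,v); return o+d*(z-o[2])/d[2]
def proj(name,P):
    m=ctrl.camera_model(name); c=att(m).T@(np.array(P,float)-np.array(m["position"]))
    x,y=c[0]/-c[2],-c[1]/-c[2]; s=1+m["k1"]*(x*x+y*y)
    return np.array([m["fx"]*x*s+m["cx"],m["fy"]*y*s+m["cy"]])
def snap(name,fn):
    im=ctrl.get_image(name)[:,:,::-1].copy(); cv2.imwrite("pics/"+fn,im); return im
E
python3 - <<'E'
from h import *
for n in("top","side"): print(ctrl.camera_model(n)); snap(n,n+"0.png")
print(ctrl.get_obs())
E
```

```text
{'fx': 624.0743071891452, 'fy': 624.0743071891452, 'cx': 308.16296432168014, 'cy': 235.1055035756635, 'k1': -0.15549459116241504, 'position': array([ 384.40659272, -223.4232157 , 1186.0709688 ]), 'attitude': array([ 0.09750283, -0.12548646, -1.54629114])}
{'fx': 496.0929085670592, 'fy': 496.0929085670592, 'cx': 318.5947025295985, 'cy': 234.69306083326637, 'k1': -0.1105469834685677, 'position': array([  482.54067132, -1131.91779595,   444.43041735]), 'attitude': array([ 1.17894278, -0.04431401, -0.03078246])}
{'t': 0.1, 'qpos': array([ 1.10998130e+00,  4.23767954e-01,  1.63059013e+00, -4.42384204e-07,
        1.08859893e+00, -1.90027052e-02]), 'qvel': array([ 8.75129721e-06, -1.40239199e-03, -2.61411030e-03,  1.66333745e-04,
       -5.64051224e-05,  3.26864394e-04]), 'joint_torque': array([-5.53307327e-04, -5.45612633e+01, -2.74322605e+01,  6.44558645e-02,
        1.88161817e-02, -2.59599881e-05]), 'ee_pos': array([266.98283306, 564.52910108, 200.38645457]), 'orientation': array([-6.88295057e-01, -3.06493320e+00,  2.08169538e-03]), 'ft_force': array([ 0.40380435, -0.2746274 , -0.3979051 ]), 'moment': array([ 0.05250033, -0.03670935, -0.010298  ]), 'grasp_force': 0.0, 'width': 87.77792301677961}
```

View pics/top0.png

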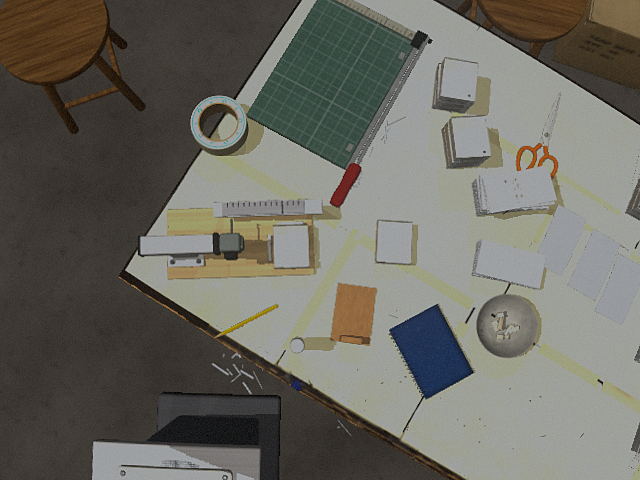

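View pics/side0.png

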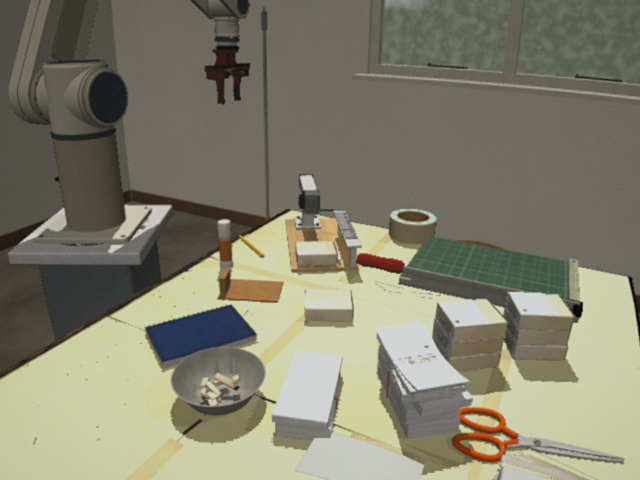

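Top: lower bar about (291,246), free bar (396,242), card (354,314) with its tab at (352,340), head (231,243), scale strip (215–322,207), glue (297,345), tape (219,125). The side view agrees with this.

```bash
cat > m.py <<'E'
from h import *
im=cv2.imread("pics/top0.png"); hsv=cv2.cvtColor(im,cv2.COLOR_BGR2HSV)
def blob(mask,seed,roi):
    m=np.zeros_like(mask); x0,y0,x1,y1=roi; m[y0:y1,x0:x1]=mask[y0:y1,x0:x1]
    m=cv2.morphologyEx(m,cv2.MORPH_OPEN,np.ones((3,3),np.uint8))
    cs,_=cv2.findContours(m,cv2.RETR_EXTERNAL,cv2.CHAIN_APPROX_NONE)
    return max(cs,key=cv2.contourArea)
def rect(c,z,name="top"):
    P=np.array([onz(name,*p[0],z)[:2] for p in c],np.float32)
    (cx,cy),(w,h),a=cv2.minAreaRect(P); return (round(cx,1),round(cy,1)),(round(w,1),round(h,1)),round(a,1)
if __name__=="__main__":
    for p in [(291,236),(396,237),(384,260),(354,300),(330,300),(310,275),(385,230),(281,207),(300,207)]: print(p,hsv[p[1],p[0]])
    orange=cv2.inRange(hsv,(5,90,60),(20,255,255))
    c=blob(orange,0,(325,275,385,350)); print("card",rect(c,4),cv2.boundingRect(c))
    white=cv2.inRange(hsv,(0,0,150),(179,40,255))
    for nm,roi,z in(("low",(262,218,320,280),34),("next",(365,210,430,275),26)):
        c=blob(white,0,roi); print(nm,rect(c,z),cv2.boundingRect(c)); cv2.drawContours(im,[c],-1,(0,0,255),1)
    cv2.imwrite("pics/crop1.png",cv2.resize(im[185:355,130:430],None,fx=2.66,fy=2.66,interpolation=cv2.INTER_CUBIC))
E
python3 m.py
```

```text
(291, 236) [110   5 161]
(396, 237) [ 99  11 165]
(384, 260) [ 90   2 166]
(354, 300) [ 15 145 137]
(330, 300) [ 45  16 160]
(310, 275) [ 34  14 148]
(385, 230) [105   6 159]
(281, 207) [  0   2 118]
(300, 207) [120   2 137]
card ((405.7, -331.1), (73.9, 108.4), 83.3) (331, 284, 45, 61)
low ((528.7, -210.8), (75.1, 63.1), 1.6) (274, 226, 35, 41)
next ((545.9, -411.0), (116.7, 122.8), 0.4) (365, 210, 65, 62)
```

View pics/crop1.png

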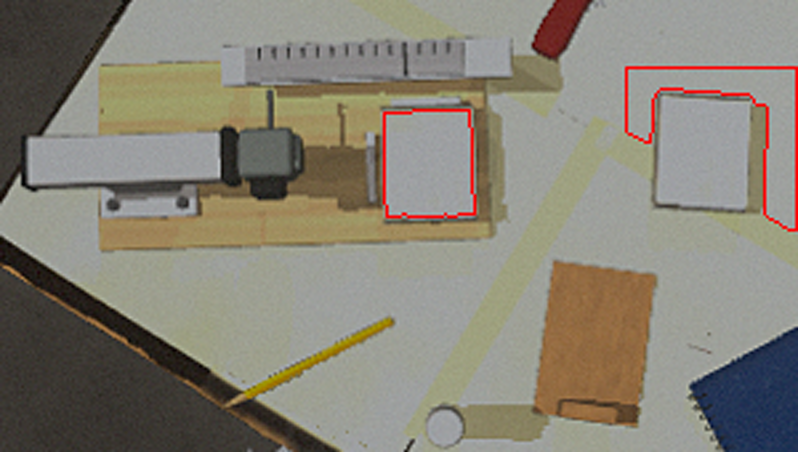

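Crop (2.66x): lower bar spans (384..475, 110..217), the long mark is at crop (405,58), i.e. pixel (282.3,206.8). The free bar's corners are (655,93),(750,100),(747,213),(653,206). The mask for the free bar leaked, so I'll use its corners.

```bash
cat > m2.py <<'E'
from h import *
def c2p(x,y): return (x/2.66+130-.3, y/2.66+185-.3)
def W(x,y,z): return onz("top",*c2p(x,y),z)[:2]
def ang(a,b): d=b-a; return round(np.degrees(np.arctan2(d[1],d[0])),2)
print("base bottom edge",ang(W(492,236,8),W(100,250,8))-90)
print("base left edge",ang(W(100,250,8),W(100,66,8)))
print("rail near edge",ang(W(512,78,65),W(222,88,65))-90, "far",ang(W(512,38,65),W(222,46,65))-90)
print("sleeve",ang(W(222,183,112),W(24,188,112))-90)
q=[W(*p,26) for p in((655,93),(750,100),(747,213),(653,206))]
print("next",np.mean(q,0),ang(q[3],q[0]),ang(q[2],q[1]),ang(q[1],q[0])-90,np.linalg.norm(q[0]-q[1]),np.linalg.norm(q[0]-q[3]))
q=[W(*p,34) for p in((384,110),(474,108),(476,218),(384,219))]
print("low",np.mean(q,0),np.linalg.norm(q[0]-q[1]),np.linalg.norm(q[0]-q[3]),ang(q[3],q[0]))
print("head",W(267,156,118),"mark",W(405,58,65.5),"pointer?",W(270,92,80),"rail ends",W(222,66,65),W(512,58,65))
q=[W(*p,4) for p in((553,262),(656,274),(637,426),(535,412))]
print("card",np.mean(q,0),ang(q[3],q[0]),ang(q[2],q[1]),np.linalg.norm(q[0]-q[1]),np.linalg.norm(q[0]-q[3]))
print("tab top",W(590,408,34),"glue",W(445,427,97))
# side checks
print(proj("side",[528.7,-210.8,34]),proj("side",[545,-379,26]),proj("side",[405,-331,4]))
E
python3 m2.py
```

```text
base bottom edge 3.4200000000000017
base left edge 2.94
rail near edge 3.319999999999993 far 2.930000000000007
sleeve 2.8499999999999943
next [ 541.29377206 -403.4576606 ] -0.71 -1.67 -2.8400000000000034 68.35637692244407 80.77285754397563
low [ 528.29743815 -211.17985432] 63.23616337582729 76.78885959971336 1.59
head [ 520.28149587 -106.50719394] mark [ 596.92682775 -192.93556585] pointer? [ 568.73900547 -102.71361854] rail ends [588.6015474 -67.2986208] [ 598.76929425 -266.41963183]
card [ 406.09386418 -331.58122057] -5.96 -6.62 74.21508522514442 106.99736290773686
tab top [ 360.92773259 -325.69257259] glue [ 348.18426312 -225.9249886 ]
[316.06834073 248.3566008 ] [329.54120546 292.07816277] [250.97598205 290.24951644]
```

```bash
cat > g.py <<'E'
import sys
from h import *
# args: x y z heading_deg(of tool y) -> shift and turn in tool axes from measured pose
def delta(x,y,z,h):
    o=ctrl.get_obs(); Rm=R.from_rotvec(o["orientation"])
    h=np.radians(h); ty=np.array([np.cos(h),np.sin(h),0]); tz=np.array([0,0,-1.]); tx=np.cross(ty,tz)
    Rt=R.from_matrix(np.c_[tx,ty,tz])
    return Rm.inv().apply(np.array([x,y,z])-o["ee_pos"]).round(1),(Rm.inv()*Rt).as_rotvec().round(4)
if __name__=="__main__":
    for a in sys.argv[1:]: print(a,*delta(*map(float,a.split(","))))
    o=ctrl.get_obs(); print(round(o["t"],2),o["ee_pos"].round(1),o["qpos"].round(2),o["ft_force"].round(1),round(o["width"],1),round(o["grasp_force"],1))
E
python3 g.py 480,120,200,30 358.5,-325.8,130,-6.5
```

```text
480,120,200,30 [-382.6 -310.8    0.8] [-1.300e-03  4.000e-04  6.054e-01]
358.5,-325.8,130,-6.5 [-463.4 -765.6   71.4] [-1.2000e-03  8.0000e-04  1.2424e+00]
0.1 [267.  564.5 200.4] [ 1.11  0.42  1.63 -0.    1.09 -0.02] [ 0.4 -0.3 -0.4] 87.8 0.0
```

```bash
python3 -m inch '[{"xyz":[-20,-16,0],"rot":[0,0,0.05]},{"xyz":[-380,-310,0],"rot":[0,0,0.6]},{"xyz":[-380,-310,0],"rot":[0,0,0.6]},{"xyz":[-380,-310,0],"rot":[0,0,0.6]},{"xyz":[-380,-310,0],"rot":[0,0,0.6]},{"xyz":[-380,-310,0],"rot":[0,0,0.6]},{"xyz":[-380,-310,0],"rot":[0,0,0.6]},{"xyz":[-380,-310,0],"rot":[0,0,0.6]},{"xyz":[-380,-310,0],"rot":[0,0,0.6]},{"xyz":[-380,-310,0],"rot":[0,0,0.6]},{"xyz":[-380,-310,0],"rot":[0,0,0.6]},{"xyz":[-380,-310,0],"rot":[0,0,0.6]}]' 0; python3 g.py 358.5,-325.8,130,-6.5
```

```text
t: 1.1
ee_pos: [475.6, 126.1, 201.0]
orientation: [-1.563, -2.725, 0.0]
ft_force: [1.3, 0.4, 0.3]
width: 87.4
grasp_force: 0.0
358.5,-325.8,130,-6.5 [-331.  -329.2   71. ] [-2.000e-04 -1.000e-04  6.425e-01]
1.1 [475.6 126.1 201. ] [ 0.23  0.23  1.92  0.    1.   -0.29] [1.3 0.4 0.3] 87.4 0.0
```

```bash
python3 -m inch '[{"xyz":[-331,-329,70],"rot":[0,0,0.642]},{"xyz":[-331,-329,70],"rot":[0,0,0.642]},{"xyz":[-331,-329,70],"rot":[0,0,0.642]},{"xyz":[-331,-329,70],"rot":[0,0,0.642]},{"xyz":[-331,-329,70],"rot":[0,0,0.642]},{"xyz":[-331,-329,70],"rot":[0,0,0.642]},{"xyz":[-331,-329,70],"rot":[0,0,0.642]},{"xyz":[-331,-329,70],"rot":[0,0,0.642]},{"xyz":[-331,-329,70],"rot":[0,0,0.642]},{"xyz":[-331,-329,70],"rot":[0,0,0.642]},{"xyz":[-331,-329,70],"rot":[0,0,0.642]},{"xyz":[-331,-329,70],"rot":[0,0,0.642]}]'; python3 -m inch '[{"xyz":[0,0,0],"rot":[0,0,0]},{"xyz":[0,0,0],"rot":[0,0,0]}]';  python3 - <<'E'
from h import *
a=snap("side","side1.png")[190:310,160:320]
cv2.imwrite("pics/s1.png",cv2.resize(a,None,fx=4,fy=4,interpolation=cv2.INTER_CUBIC))
print(proj("side",ctrl.get_obs()["ee_pos"]))
E
python3 g.py 358.5,-325.8,12,-6.5
```

```text
t: 2.1
ee_pos: [357.2, -327.9, 130.5]
orientation: [2.346, 2.088, -0.001]
ft_force: [-0.2, -0.4, 0.4]
width: 87.9
grasp_force: 0.0
t: 2.27
ee_pos: [357.9, -323.5, 130.7]
orientation: [-2.345, -2.089, -0.0]
ft_force: [0.3, 0.3, -0.8]
width: 87.9
grasp_force: 0.0
[221.88782093 223.86771375]
358.5,-325.8,12,-6.5 [ -3.2   0.8 118.8] [-0.0009 -0.001  -0.0001]
2.32 [ 358.1 -322.7  130.8] [-0.76  0.32  1.99  0.    0.83 -0.65] [ 0.1 -0.1 -0.3] 88.2 0.0
```

View pics/s1.png

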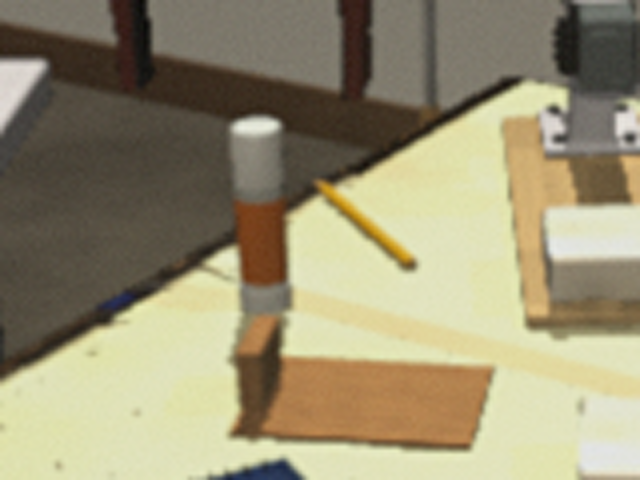

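Side crop: the tab stands upright at crop (236–280, 315–435) on the card's robot end, and both fingers are above it. Descending to pinch it.

```bash
python3 -m inch '[{"xyz":[-1.5,0,25],"rot":[0,0,0]},{"xyz":[-3,0.8,55],"rot":[0,0,0]},{"xyz":[-3,0.8,85],"rot":[0,0,0]},{"xyz":[-3,0.8,105],"rot":[0,0,0]},{"xyz":[-3,0.8,115],"rot":[0,0,0]},{"xyz":[-3,0.8,118],"rot":[0,0,0]},{"xyz":[-3,0.8,118],"rot":[0,0,0]},{"xyz":[-3,0.8,118],"rot":[0,0,0]}]'; python3 -m inch '[{"xyz":[0,0,0],"rot":[0,0,0]},{"xyz":[0,0,0],"rot":[0,0,0]},{"xyz":[0,0,0],"rot":[0,0,0]},{"xyz":[0,0,0],"rot":[0,0,0]},{"xyz":[0,0,0],"rot":[0,0,0]},{"xyz":[0,0,0],"rot":[0,0,0]},{"xyz":[0,0,0],"rot":[0,0,0]},{"xyz":[0,0,0],"rot":[0,0,0]},{"xyz":[0,0,0],"rot":[0,0,0]},{"xyz":[0,0,0],"rot":[0,0,0]}]' 255; python3 g.py
```

```text
t: 2.98
ee_pos: [359.7, -326.7, 14.0]
orientation: [2.341, 2.093, 0.0]
ft_force: [-0.2, 0.4, 0.2]
width: 87.8
grasp_force: 0.0
t: 3.82
ee_pos: [358.8, -326.7, 13.0]
orientation: [-2.343, -2.092, 0.0]
ft_force: [0.2, -0.3, -0.2]
width: 24.5
grasp_force: 0.0
3.82 [ 358.8 -326.7   13. ] [-0.76  0.54  2.03 -0.    0.57 -0.65] [ 0.2 -0.3 -0.2] 24.5 0.0
```

Still closing.

```bash
python3 -m inch '[{"xyz":[0,0,0],"rot":[0,0,0]},{"xyz":[0,0,0],"rot":[0,0,0]},{"xyz":[0,0,0],"rot":[0,0,0]},{"xyz":[0,0,0],"rot":[0,0,0]},{"xyz":[0,0,0],"rot":[0,0,0]},{"xyz":[0,0,0],"rot":[0,0,0]}]' 255; python3 -m inch '[{"xyz":[0,0,-3],"rot":[0,0,0]},{"xyz":[0,0,-12],"rot":[0,0,0]},{"xyz":[0,0,-30],"rot":[0,0,0]},{"xyz":[0,0,-55],"rot":[0,0,0]},{"xyz":[0,0,-75],"rot":[0,0,0]},{"xyz":[0,0,-90],"rot":[0,0,0]},{"xyz":[0,0,-95],"rot":[0,0,0]},{"xyz":[0,0,-95],"rot":[0,0,0]},{"xyz":[0,0,-95],"rot":[0,0,0]}]'; python3 - <<'E'
from h import *
t=snap("top","top2.png");s=snap("side","side2.png")
a=cv2.resize(t[200:360,300:460],None,fx=2.5,fy=2.5); b=cv2.resize(s[150:310,180:340],None,fx=2.5,fy=2.5)
cv2.imwrite("pics/s2.png",np.hstack([a,b]))
E
python3 g.py
```

```text
t: 4.32
ee_pos: [358.9, -326.8, 13.1]
orientation: [2.343, 2.093, -0.0]
ft_force: [-0.2, 0.2, -1.0]
width: 0.3
grasp_force: 0.0
t: 5.07
ee_pos: [358.8, -326.7, 108.1]
orientation: [2.343, 2.092, 0.0]
ft_force: [-0.0, -0.5, -0.5]
width: 0.5
grasp_force: 0.0
5.17 [ 358.3 -326.2  107.3] [-0.76  0.36  2.    0.    0.78 -0.65] [ 0.2  0.2 -0.2] 0.4 0.0
```

View pics/s2.png

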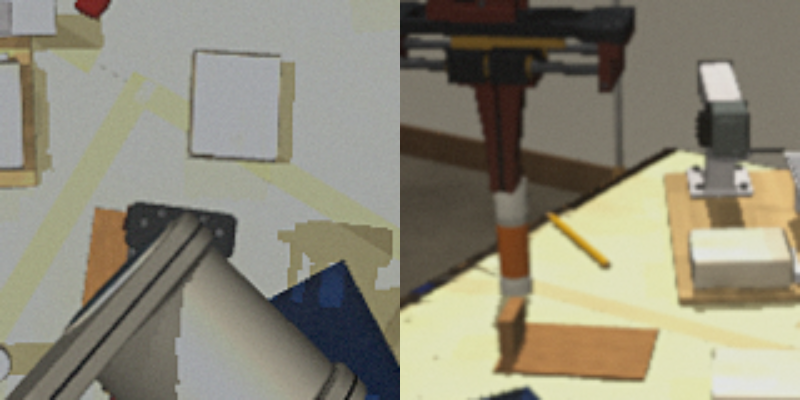

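Missed: the fingers shut to 0.3 mm and the card has not moved. Side crop: tab top at crop (508,312), fingertips around (508,180), possibly hidden in front of the glue. Checking by triangulation.

```bash
python3 - <<'E'
from h import *
e=ctrl.get_obs()["ee_pos"]
print("tip side",proj("side",e),"top",proj("top",e),"flange top",proj("top",e+[0,0,100]))
tt=(221.5,276.8)
print("tab near-top side@34",onz("side",*tt,34),"pred",proj("side",[355.5,-345.7,34]),proj("side",[358,-326,34]))
for n,p in(("next",(545,-379,26)),): print(proj("top",p))
t=cv2.imread("pics/top2.png");s=cv2.imread("pics/side2.png")
s0=cv2.imread("pics/side0.png")
d=cv2.absdiff(s,s0).max(2)>40
ys,xs=np.nonzero(d[200:300,200:250]); print("side diff lowest row",ys.max()+200, xs[ys==ys.max()]+200, [(y+200,xs[ys==y].min()+200,xs[ys==y].max()+200) for y in range(ys.max()-20,ys.max()+1,3) if (ys==y).any()])
# card blob by side: orange corner points
h=cv2.cvtColor(s,cv2.COLOR_BGR2HSV); o=cv2.inRange(h,(5,100,60),(18,255,255)); o[:,:200]=0;o[:265]=0;o[310:]=0;o[:,300:]=0
c=max(cv2.findContours(o,0,1)[0],key=cv2.contourArea); q=cv2.approxPolyDP(c,2.5,True)[:,0]
for p in q: print(p,onz("side",*p,0)[:2].round(1),onz("side",*p,34)[:2].round(1))
E
```

```text
tip side [222.48005652 237.13837867] top [355.55359622 340.55089669] flange top [361.62608329 342.20513578]
tab near-top side@34 [ 353.5896844 -335.4236694   34.       ] pred [221.81608048 279.45730555] [224.62009534 274.40663652]
[380.51024961 239.88360803]
side diff lowest row 226 [217 218 219 220 221 222 223 224 225] [(206, np.int64(214), np.int64(227)), (209, np.int64(226), np.int64(227)), (221, np.int64(217), np.int64(229)), (224, np.int64(217), np.int64(226))]
[219 277] [ 338.2 -270.3] [ 349.2 -336.2]
[221 292] [ 349.9 -330.1] [ 360.1 -391.4]
[218 298] [ 347.5 -352.1] [ 357.8 -411.8]
[276 301] [ 451.6 -363.5] [ 454.  -422.3]
[282 284] [ 461.  -299.8] [ 462.6 -363.4]
[228 279] [ 356.6 -278.7] [ 366.3 -344. ]
[229 269] [ 353.5 -235.4] [ 363.3 -304. ]
[224 269] [ 343.4 -235.4] [ 354.1 -304. ]
```

```bash
python3 - <<'E'
from h import *
print("start tip side",proj("side",[267,564.5,200.4]),proj("side",[267,564.5,220]))
e=ctrl.get_obs()["ee_pos"]; d=np.array([np.cos(np.radians(-6.5)),np.sin(np.radians(-6.5)),0]);n=np.array([-d[1],d[0],0])
for z in(80,120,150,190):
  print(z,[proj("top",e+89*d+s*37*n+[0,0,z]).round() for s in(-1,1)],proj("side",e+89*d+[0,0,z]).round())
s0=cv2.imread("pics/side0.png")[50:120,190:270]; s1=cv2.imread("pics/side1.png")[130:230,160:280]; s2=cv2.imread("pics/side2.png")[150:250,160:280]
f=lambda a:cv2.resize(a,(400,350),interpolation=cv2.INTER_CUBIC)
cv2.imwrite("pics/s3.png",np.hstack([f(s0),f(s2)]))
E
```

```text
start tip side [229.23816938 109.14784047] [229.00649885 103.2547829 ]
80 [array([390., 289.]), array([344., 283.])] [272. 195.]
120 [array([394., 288.]), array([346., 282.])] [272. 172.]
150 [array([397., 287.]), array([348., 280.])] [271. 154.]
190 [array([401., 285.]), array([350., 278.])] [271. 130.]
```

View pics/s3.png

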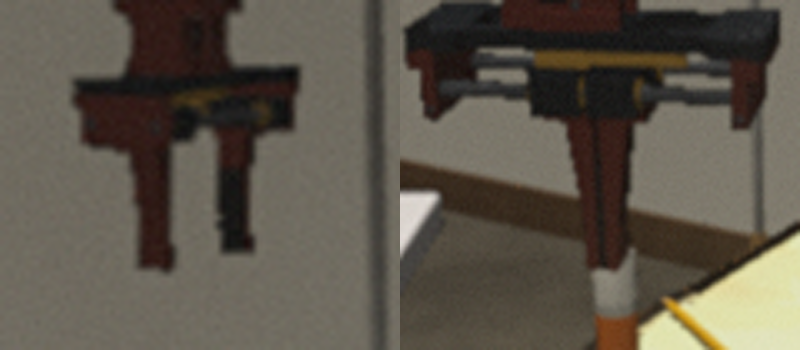

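The fingertips show at about (223,226), but the reported TCP projects to row 237. At the start pose they were likewise about 19 mm high. So the real tips sit roughly 20 mm above the reported TCP, and the fingers closed just over the tab (top at 34 mm). I'll go lower, to a reported −6.

```bash
python3 -m inch '[{"xyz":[0,0,0],"rot":[0,0,0]},{"xyz":[0,0,0],"rot":[0,0,0]},{"xyz":[0,0,0],"rot":[0,0,0]},{"xyz":[0,0,0],"rot":[0,0,0]},{"xyz":[0,0,0],"rot":[0,0,0]},{"xyz":[0,0,0],"rot":[0,0,0]},{"xyz":[0,0,20],"rot":[0,0,0]},{"xyz":[0,0,40],"rot":[0,0,0]},{"xyz":[0,0,50],"rot":[0,0,0]},{"xyz":[0,0,50],"rot":[0,0,0]},{"xyz":[0,0,50],"rot":[0,0,0]},{"xyz":[0,0,50],"rot":[0,0,0]}]' 0; python3 g.py
```

```text
t: 6.17
ee_pos: [359.2, -327.1, 58.7]
orientation: [2.343, 2.092, 0.0]
ft_force: [0.5, 0.5, -0.5]
width: 77.2
grasp_force: 0.0
6.17 [ 359.2 -327.1   58.7] [-0.76  0.45  2.02  0.    0.67 -0.65] [ 0.5  0.5 -0.5] 77.2 0.0
```

```bash
python3 -m inch '[{"xyz":[0,0,15],"rot":[0,0,0]},{"xyz":[0,0,30],"rot":[0,0,0]},{"xyz":[0,0,45],"rot":[0,0,0]},{"xyz":[0,0,55],"rot":[0,0,0]},{"xyz":[0,0,60],"rot":[0,0,0]},{"xyz":[0,0,63],"rot":[0,0,0]},{"xyz":[0,0,64],"rot":[0,0,0]},{"xyz":[0,0,64],"rot":[0,0,0]}]'; python3 -m inch '[{"xyz":[0,0,0],"rot":[0,0,0]},{"xyz":[0,0,0],"rot":[0,0,0]},{"xyz":[0,0,0],"rot":[0,0,0]},{"xyz":[0,0,0],"rot":[0,0,0]},{"xyz":[0,0,0],"rot":[0,0,0]},{"xyz":[0,0,0],"rot":[0,0,0]},{"xyz":[0,0,0],"rot":[0,0,0]},{"xyz":[0,0,0],"rot":[0,0,0]},{"xyz":[0,0,0],"rot":[0,0,0]},{"xyz":[0,0,0],"rot":[0,0,0]},{"xyz":[0,0,0],"rot":[0,0,0]},{"xyz":[0,0,0],"rot":[0,0,0]}]' 255; python3 -m inch '[{"xyz":[0,0,0],"rot":[0,0,0]},{"xyz":[0,0,0],"rot":[0,0,0]},{"xyz":[0,0,0],"rot":[0,0,0]}]'
```

```text
t: 6.83
ee_pos: [359.1, -327.0, -5.6]
orientation: [2.343, 2.092, 0.0]
ft_force: [0.5, 0.3, 0.4]
width: 88.1
grasp_force: 0.0
t: 7.83
ee_pos: [358.8, -326.7, -5.9]
orientation: [-2.343, -2.092, 0.0]
ft_force: [-0.6, -0.5, -0.6]
width: 11.8
grasp_force: 30.1
t: 8.08
ee_pos: [358.9, -326.7, -5.9]
orientation: [-2.343, -2.092, -0.0]
ft_force: [-0.6, 0.6, 0.3]
width: 11.9
grasp_force: 30.0
```

Gripped (11.9 mm, 30 N). Lift.

```bash
python3 -m inch '[{"xyz":[0,0,-3],"rot":[0,0,0]},{"xyz":[0,0,-10],"rot":[0,0,0]},{"xyz":[0,0,-22],"rot":[0,0,0]},{"xyz":[0,0,-38],"rot":[0,0,0]},{"xyz":[0,0,-55],"rot":[0,0,0]},{"xyz":[0,0,-70],"rot":[0,0,0]},{"xyz":[0,0,-80],"rot":[0,0,0]},{"xyz":[0,0,-83],"rot":[0,0,0]},{"xyz":[0,0,-83],"rot":[0,0,0]}]'; python3 g.py 466.6,-214.3,76,3.1
```

```text
t: 8.83
ee_pos: [359.3, -327.2, 78.0]
orientation: [2.342, 2.091, 0.0]
ft_force: [0.5, -0.6, -0.8]
width: 11.8
grasp_force: 30.0
466.6,-214.3,76,3.1 [124.3  93.9   2. ] [ 0.0015  0.0014 -0.1671]
8.83 [ 359.3 -327.2   78. ] [-0.76  0.42  2.01 -0.    0.71 -0.65] [ 0.5 -0.6 -0.8] 11.8 30.0
```

```bash
python3 -m inch '[{"xyz":[5,4,0],"rot":[0,0,-0.01]},{"xyz":[18,14,0],"rot":[0,0,-0.03]},{"xyz":[36,28,0],"rot":[0,0,-0.05]},{"xyz":[55,42,0],"rot":[0,0,-0.08]},{"xyz":[75,57,0],"rot":[0,0,-0.11]},{"xyz":[93,71,0],"rot":[0,0,-0.13]},{"xyz":[108,82,0],"rot":[0,0,-0.15]},{"xyz":[119,90,0],"rot":[0,0,-0.16]},{"xyz":[124,94,0],"rot":[0,0,-0.167]},{"xyz":[124,94,0],"rot":[0,0,-0.167]},{"xyz":[124,94,0],"rot":[0,0,-0.167]}]'; python3 g.py 466.6,-214.3,29,3.1; python3 - <<'E'
from h import *
t=snap("top","top4.png");s=snap("side","side4.png")
a=cv2.resize(t[190:290,240:340],(400,400),interpolation=cv2.INTER_CUBIC); b=cv2.resize(s[170:280,250:360],(400,400),interpolation=cv2.INTER_CUBIC)
cv2.imwrite("pics/s4.png",np.hstack([a,b]))
E
```

```text
t: 9.75
ee_pos: [465.7, -213.8, 76.4]
orientation: [-2.159, -2.28, 0.001]
ft_force: [-0.5, 0.2, -0.3]
width: 11.6
grasp_force: 30.0
466.6,-214.3,29,3.1 [-0.6  0.9 47.4] [-0.0013 -0.0006  0.0006]
9.75 [ 465.7 -213.8   76.4] [-0.45  0.45  1.96 -0.    0.74 -0.51] [-0.5  0.2 -0.3] 11.6 30.0
```

View pics/s4.png

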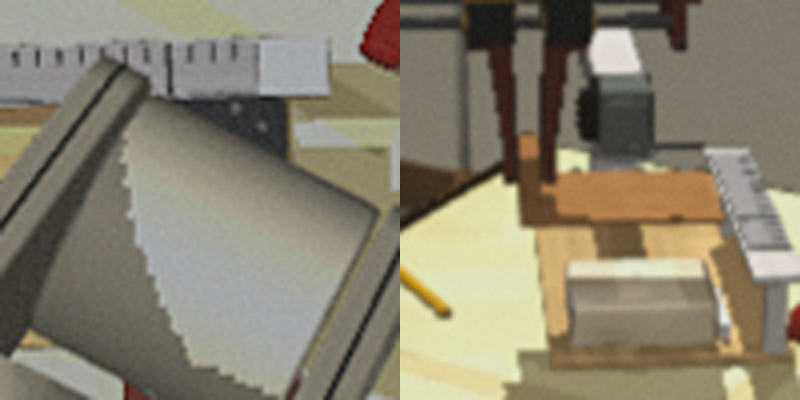

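Side crop: the card is level, tab towards the robot at crop (530,140), near plate edge from crop (521,226) to (722,220). Checking this against the prediction and against the lower bar.

```bash
python3 - <<'E'
from h import *
y=np.radians(3.1); Rz=np.array([[np.cos(y),-np.sin(y)],[np.sin(y),np.cos(y)]])
c=np.array([526.6,-210.5])
f=lambda x,yy:(250+(x-400)*.275,170+yy*.275)
for l,(p,z) in {(-67,-37):(f(521,226),82.5),(42,-37):(f(722,220),82.5)}.items():
    print("card",l,"pred",proj("side",[*(c+Rz@l),z]).round(1),"seen",np.round(p,1),"world seen",onz("side",*p,z)[:2].round(1),(c+Rz@l).round(1))
for l,p in {(-40,-34):f(569,280),(40,-34):f(711,279),(-40,34):f(567,265),(40,34):f(705,260)}.items():
    w=onz("side",*p,34)[:2]; print("low corner",w.round(1),"-> centre",(w-Rz@l).round(1))
E
```

```text
card (-67, -37) pred [282.5 233.9] seen [283.3 232.2] world seen [ 463.1 -242.4] [ 461.7 -251.1]
card (42, -37) pred [338.8 232.7] seen [338.6 230.5] world seen [ 571. -234.] [ 570.5 -245.2]
low corner [ 488.9 -203.8] -> centre [ 527.  -167.7]
low corner [ 569.  -202.8] -> centre [ 527.3 -171. ]
low corner [ 487.9 -182.5] -> centre [ 529.7 -214.3]
low corner [ 567.7 -175.6] -> centre [ 529.6 -211.7]
```

```bash
python3 -m inch '[{"xyz":[0,1,8],"rot":[0,0,0]},{"xyz":[-0.6,1.5,18],"rot":[0,0,0]},{"xyz":[-0.6,1.5,28],"rot":[0,0,0]},{"xyz":[-0.6,1.5,36],"rot":[0,0,0]},{"xyz":[-0.6,1.5,41],"rot":[0,0,0]},{"xyz":[-0.6,1.5,44],"rot":[0,0,0]},{"xyz":[-0.6,1.5,46],"rot":[0,0,0]},{"xyz":[-0.6,1.5,47.3],"rot":[0,0,0]},{"xyz":[-0.6,1.5,47.3],"rot":[0,0,0]},{"xyz":[-0.6,1.5,47.3],"rot":[0,0,0]}]'; python3 g.py
```

```text
t: 10.68
ee_pos: [467.9, -214.7, 30.0]
orientation: [2.16, 2.28, 0.0]
ft_force: [0.2, 0.8, -0.4]
width: 12.0
grasp_force: 30.0
10.68 [ 467.9 -214.7   30. ] [-0.45  0.54  1.97 -0.    0.64 -0.51] [ 0.2  0.8 -0.4] 12.0 30.0
```

No contact yet; a little lower.

```bash
python3 -m inch '[{"xyz":[0,0,1],"rot":[0,0,0]},{"xyz":[0,0,1.5],"rot":[0,0,0]},{"xyz":[0,0,1.5],"rot":[0,0,0]}]'; python3 -m inch '[{"xyz":[0,0,0.5],"rot":[0,0,0]},{"xyz":[0,0,0.8],"rot":[0,0,0]},{"xyz":[0,0,0.8],"rot":[0,0,0]}]'
```

```text
t: 10.93
ee_pos: [467.9, -214.7, 28.4]
orientation: [2.16, 2.28, 0.0]
ft_force: [0.4, -0.6, -0.3]
width: 11.5
grasp_force: 30.0
t: 11.18
ee_pos: [467.9, -214.8, 28.4]
orientation: [2.16, 2.28, 0.0]
ft_force: [-3.3, 0.7, 9.4]
width: 12.1
grasp_force: 30.0
```

Contact (9 N). Ease by 0.6, then open.

```bash
python3 -m inch '[{"xyz":[0,0,-0.6],"rot":[0,0,0]},{"xyz":[0,0,-0.6],"rot":[0,0,0]}]';python3 -m inch '[{"xyz":[0,0,0],"rot":[0,0,0]},{"xyz":[0,0,0],"rot":[0,0,0]},{"xyz":[0,0,0],"rot":[0,0,0]},{"xyz":[0,0,0],"rot":[0,0,0]},{"xyz":[0,0,0],"rot":[0,0,0]},{"xyz":[0,0,0],"rot":[0,0,0]}]' 200;python3 -m inch '[{"xyz":[0,0,-8],"rot":[0,0,0]},{"xyz":[0,0,-25],"rot":[0,0,0]},{"xyz":[0,0,-50],"rot":[0,0,0]},{"xyz":[0,0,-80],"rot":[0,0,0]},{"xyz":[0,0,-110],"rot":[0,0,0]},{"xyz":[0,0,-130],"rot":[0,0,0]},{"xyz":[0,0,-130],"rot":[0,0,0]}]'; python3 g.py 541.3,-403.5,130,88.2  541.3,-403.5,130,-91.8
```

```text
t: 11.35
ee_pos: [468.0, -214.8, 28.4]
orientation: [2.16, 2.28, 0.0]
ft_force: [-0.6, -0.2, 5.0]
width: 11.8
grasp_force: 30.0
t: 11.85
ee_pos: [467.7, -214.6, 28.0]
orientation: [-2.161, -2.28, 0.0]
ft_force: [-0.2, 0.6, 0.1]
width: 18.9
grasp_force: 0.0
t: 12.43
ee_pos: [470.4, -215.9, 162.9]
orientation: [2.155, 2.275, 0.004]
ft_force: [1.5, -1.1, 0.6]
width: 18.9
grasp_force: 0.0
541.3,-403.5,130,88.2 [-191.    60.5   34. ] [ 0.0028  0.0083 -1.4854]
541.3,-403.5,130,-91.8 [-191.    60.5   34. ] [ 0.0085 -0.0028  1.6562]
12.43 [ 470.4 -215.9  162.9] [-0.45  0.31  1.9   0.    0.92 -0.51] [ 1.5 -1.1  0.6] 18.9 0.0
```

```bash
python3 -m inch '[{"xyz":[-20,6,0],"rot":[0,0,0.1]},{"xyz":[-45,15,0],"rot":[0,0,0.22]},{"xyz":[-75,24,0],"rot":[0,0,0.34]},{"xyz":[-105,34,5],"rot":[0,0,0.46]},{"xyz":[-135,43,10],"rot":[0,0,0.58]},{"xyz":[-160,51,15],"rot":[0,0,0.7]},{"xyz":[-180,57,20],"rot":[0,0,0.82]},{"xyz":[-191,60.5,25],"rot":[0,0,0.94]},{"xyz":[-191,60.5,30],"rot":[0,0,1.06]},{"xyz":[-191,60.5,34],"rot":[0,0,1.18]},{"xyz":[-191,60.5,34],"rot":[0,0,1.3]},{"xyz":[-191,60.5,34],"rot":[0,0,1.42]}]' 0; python3 -m inch '[{"xyz":[0,0,0],"rot":[0,0,0.12]},{"xyz":[0,0,0],"rot":[0,0,0.23]},{"xyz":[0,0,0],"rot":[0,0,0.23]},{"xyz":[0,0,0],"rot":[0,0,0.23]}]'; python3 g.py 541.3,-403.5,-11,-91.8; python3 - <<'E'
from h import *
t=snap("top","top5.png");s=snap("side","side5.png")
a=cv2.resize(t[190:350,220:440],(550,400),interpolation=cv2.INTER_CUBIC); b=cv2.resize(s[190:310,270:345],(250,400),interpolation=cv2.INTER_CUBIC)
cv2.imwrite("pics/s5.png",np.hstack([a,b]))
E
```

```text
t: 13.43
ee_pos: [537.6, -401.6, 122.6]
orientation: [-3.124, -0.311, 0.003]
ft_force: [0.2, -0.1, 0.1]
width: 87.7
grasp_force: 0.0
t: 13.77
ee_pos: [538.1, -401.8, 123.4]
orientation: [-3.141, 0.034, 0.001]
ft_force: [0.1, 0.5, -0.1]
width: 87.8
grasp_force: 0.0
541.3,-403.5,-11,-91.8 [  3.4   1.7 134.4] [-0.0007  0.0009  0.0096]
13.77 [ 538.1 -401.8  123.4] [-0.66  0.58  1.57 -0.    1.    0.93] [ 0.1  0.5 -0.1] 87.8 0.0
```

View pics/s5.png

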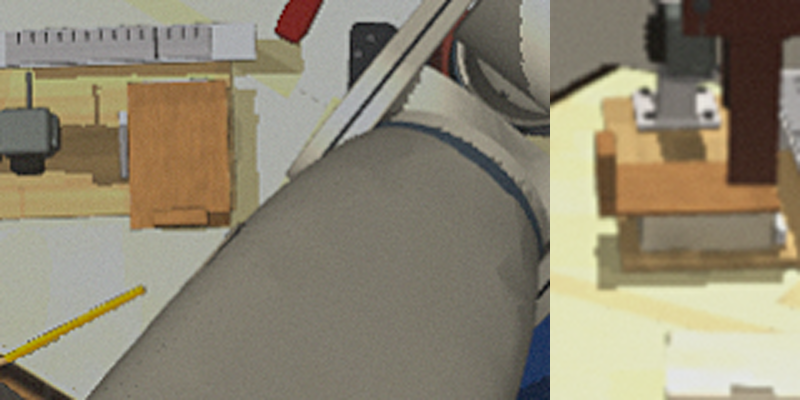

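The card lies square on the bar: top crop corners (130,82),(229,80),(230,226),(131,229), tab at the bottom. Measuring it, then descending on the free bar.

```bash
python3 - <<'E'
from h import *
q=np.array([onz("top",x/2.5+219.7,y/2.5+189.7,38)[:2] for x,y in((130,82),(229,80),(230,226),(131,229))])
d=q[0]-q[3]; print(q.mean(0).round(1),np.linalg.norm(q[0]-q[1]).round(1),np.linalg.norm(d).round(1),np.degrees(np.arctan2(d[1],d[0])).round(1),"card_flat",(q.mean(0)+12.5*d/np.linalg.norm(d)).round(1))
E
python3 -m inch '[{"xyz":[3,1.7,20],"rot":[0,0,0.01]},{"xyz":[3,1.7,50],"rot":[0,0,0.01]},{"xyz":[3,1.7,80],"rot":[0,0,0.01]},{"xyz":[3,1.7,105],"rot":[0,0,0.01]},{"xyz":[3,1.7,120],"rot":[0,0,0.01]},{"xyz":[3,1.7,129],"rot":[0,0,0.01]},{"xyz":[3,1.7,134],"rot":[0,0,0.01]},{"xyz":[3,1.7,134],"rot":[0,0,0.01]},{"xyz":[3,1.7,134],"rot":[0,0,0.01]}]'; python3 -m inch '[{"xyz":[0,0,0],"rot":[0,0,0]},{"xyz":[0,0,0],"rot":[0,0,0]},{"xyz":[0,0,0],"rot":[0,0,0]},{"xyz":[0,0,0],"rot":[0,0,0]},{"xyz":[0,0,0],"rot":[0,0,0]},{"xyz":[0,0,0],"rot":[0,0,0]},{"xyz":[0,0,0],"rot":[0,0,0]}]' 255; python3 g.py
```

```text
[ 518.4 -212.4] 73.8 109.6 2.0 card_flat [ 530.9 -212. ]
t: 14.62
ee_pos: [542.2, -404.4, -8.9]
orientation: [3.14, -0.055, 0.002]
ft_force: [0.2, 0.0, -0.4]
width: 88.1
grasp_force: 0.0
t: 15.2
ee_pos: [541.9, -404.2, -9.0]
orientation: [3.14, -0.055, 0.001]
ft_force: [-0.6, 1.7, 5.8]
width: 68.1
grasp_force: 30.0
15.2 [ 541.9 -404.2   -9. ] [-0.66  0.76  1.6   0.    0.78  0.95] [-0.6  1.7  5.8] 68.1 30.0
```

```bash
python3 -m inch '[{"xyz":[0,0,-4],"rot":[0,0,0]},{"xyz":[0,0,-14],"rot":[0,0,0]},{"xyz":[0,0,-30],"rot":[0,0,0]},{"xyz":[0,0,-50],"rot":[0,0,0]},{"xyz":[0,0,-70],"rot":[0,0,0]},{"xyz":[0,0,-88],"rot":[0,0,0]},{"xyz":[0,0,-97],"rot":[0,0,0]},{"xyz":[0,0,-100],"rot":[0,0,0]},{"xyz":[0,0,-100],"rot":[0,0,0]}]'; python3 g.py 528.7,-211.5,90,-86.9
```

```text
t: 15.95
ee_pos: [541.9, -404.2, 91.4]
orientation: [3.14, -0.055, 0.002]
ft_force: [-0.0, 0.0, -1.2]
width: 67.6
grasp_force: 30.0
528.7,-211.5,90,-86.9 [ -19.9 -192.1    1.1] [ 0.0011 -0.0015 -0.0893]
15.95 [ 541.9 -404.2   91.4] [-0.66  0.62  1.58  0.    0.94  0.95] [-0.   0.  -1.2] 67.6 30.0
```

```bash
python3 -m inch '[{"xyz":[-1,-8,0],"rot":[0,0,-0.005]},{"xyz":[-3,-26,0],"rot":[0,0,-0.015]},{"xyz":[-5,-50,0],"rot":[0,0,-0.025]},{"xyz":[-8,-78,0],"rot":[0,0,-0.04]},{"xyz":[-11,-106,0],"rot":[0,0,-0.05]},{"xyz":[-14,-134,0],"rot":[0,0,-0.065]},{"xyz":[-16,-158,0],"rot":[0,0,-0.075]},{"xyz":[-18,-176,0],"rot":[0,0,-0.083]},{"xyz":[-19.5,-188,0],"rot":[0,0,-0.089]},{"xyz":[-20,-192,0],"rot":[0,0,-0.089]},{"xyz":[-20,-192,0],"rot":[0,0,-0.089]},{"xyz":[-20,-192,0],"rot":[0,0,-0.089]}]'; python3 g.py 528.7,-211.5,30,-86.9
```

```text
t: 16.95
ee_pos: [528.3, -211.7, 89.8]
orientation: [3.14, 0.085, -0.0]
ft_force: [-0.2, 0.4, -1.2]
width: 68.3
grasp_force: 30.0
528.7,-211.5,30,-86.9 [ 0.4 -0.2 59.8] [ 0.0002  0.0001 -0.0003]
16.95 [ 528.3 -211.7   89.8] [-0.4   0.49  1.83 -0.    0.82  1.12] [-0.2  0.4 -1.2] 68.3 30.0
```

```bash
python3 -m inch '[{"xyz":[0,0,8],"rot":[0,0,0]},{"xyz":[0,0,20],"rot":[0,0,0]},{"xyz":[0,0,33],"rot":[0,0,0]},{"xyz":[0,0,44],"rot":[0,0,0]},{"xyz":[0,0,51],"rot":[0,0,0]},{"xyz":[0,0,55],"rot":[0,0,0]},{"xyz":[0,0,57],"rot":[0,0,0]},{"xyz":[0,0,58.5],"rot":[0,0,0]},{"xyz":[0,0,58.5],"rot":[0,0,0]},{"xyz":[0,0,58.5],"rot":[0,0,0]}]'; python3 -m inch '[{"xyz":[0,0,0.8],"rot":[0,0,0]},{"xyz":[0,0,1.3],"rot":[0,0,0]},{"xyz":[0,0,1.3],"rot":[0,0,0]}]'
```

```text
t: 17.78
ee_pos: [528.6, -211.4, 31.9]
orientation: [3.14, 0.085, 0.001]
ft_force: [-0.9, -0.3, -1.6]
width: 68.4
grasp_force: 30.0
t: 18.03
ee_pos: [528.4, -211.3, 30.5]
orientation: [3.14, 0.085, 0.001]
ft_force: [-0.1, -0.4, -1.5]
width: 67.8
grasp_force: 30.0
```

```bash
python3 -m inch '[{"xyz":[0,0,0.7],"rot":[0,0,0]},{"xyz":[0,0,1.1],"rot":[0,0,0]},{"xyz":[0,0,1.1],"rot":[0,0,0]}]'; python3 -m inch '[{"xyz":[0,0,0.4],"rot":[0,0,0]},{"xyz":[0,0,0.7],"rot":[0,0,0]},{"xyz":[0,0,0.7],"rot":[0,0,0]}]'
```

```text
t: 18.28
ee_pos: [528.3, -211.3, 29.4]
orientation: [3.14, 0.084, 0.0]
ft_force: [-0.4, 0.2, 1.6]
width: 68.4
grasp_force: 30.0
t: 18.53
ee_pos: [528.3, -211.3, 29.4]
orientation: [3.14, 0.085, 0.0]
ft_force: [-3.0, 2.5, 9.2]
width: 68.1
grasp_force: 30.0
```

Contact at the expected height. Release and rise.

```bash
python3 -m inch '[{"xyz":[0,0,-0.7],"rot":[0,0,0]},{"xyz":[0,0,-0.7],"rot":[0,0,0]}]'; python3 -m inch '[{"xyz":[0,0,0],"rot":[0,0,0]},{"xyz":[0,0,0],"rot":[0,0,0]},{"xyz":[0,0,0],"rot":[0,0,0]},{"xyz":[0,0,0],"rot":[0,0,0]},{"xyz":[0,0,0],"rot":[0,0,0]}]' 0; python3 -m inch '[{"xyz":[0,0,-6],"rot":[0,0,0]},{"xyz":[0,0,-20],"rot":[0,0,0]},{"xyz":[0,0,-45],"rot":[0,0,0]},{"xyz":[0,0,-75],"rot":[0,0,0]},{"xyz":[0,0,-105],"rot":[0,0,0]},{"xyz":[0,0,-135],"rot":[0,0,0]},{"xyz":[0,0,-150],"rot":[0,0,0]},{"xyz":[0,0,-150],"rot":[0,0,0]}]'; python3 g.py 520.5,-106.3,150,3.1
```

```text
t: 18.7
ee_pos: [528.4, -211.4, 29.4]
orientation: [3.14, 0.084, 0.001]
ft_force: [-1.6, 0.7, 5.0]
width: 68.2
grasp_force: 30.0
t: 19.12
ee_pos: [528.2, -211.3, 29.0]
orientation: [-3.14, -0.085, 0.0]
ft_force: [-0.3, -0.2, -1.1]
width: 87.8
grasp_force: 0.0
t: 19.78
ee_pos: [530.6, -212.3, 183.6]
orientation: [3.137, 0.084, 0.011]
ft_force: [0.4, 0.4, -0.0]
width: 87.7
grasp_force: 0.0
520.5,-106.3,150,3.1 [  -4.6 -106.5   33.2] [ 0.0079 -0.0027 -1.5711]
19.78 [ 530.6 -212.3  183.6] [-0.4   0.36  1.77  0.    1.    1.12] [ 0.4  0.4 -0. ] 87.7 0.0
```

```bash
python3 -m inch '[{"xyz":[0,-10,0],"rot":[0,0,-0.1]},{"xyz":[-1,-25,0],"rot":[0,0,-0.22]},{"xyz":[-2,-45,0],"rot":[0,0,-0.34]},{"xyz":[-3,-65,0],"rot":[0,0,-0.46]},{"xyz":[-4,-85,0],"rot":[0,0,-0.58]},{"xyz":[-5,-98,5],"rot":[0,0,-0.7]},{"xyz":[-5,-106,10],"rot":[0,0,-0.82]},{"xyz":[-5,-106,15],"rot":[0,0,-0.94]},{"xyz":[-5,-106,20],"rot":[0,0,-1.06]},{"xyz":[-5,-106,25],"rot":[0,0,-1.18]},{"xyz":[-5,-106,30],"rot":[0,0,-1.3]},{"xyz":[-5,-106,32],"rot":[0,0,-1.42]}]'; python3 -m inch '[{"xyz":[0,0,0],"rot":[0,0,-0.12]},{"xyz":[0,0,0],"rot":[0,0,-0.15]},{"xyz":[0,0,0],"rot":[0,0,-0.15]},{"xyz":[0,0,0],"rot":[0,0,-0.15]}]'; python3 g.py 520.5,-106.3,65,3.1; python3 - <<'E'
from h import *
t=snap("top","top6.png");s=snap("side","side6.png")
a=cv2.resize(t[190:310,200:340],(467,400),interpolation=cv2.INTER_CUBIC); b=cv2.resize(s[150:280,270:370],(308,400),interpolation=cv2.INTER_CUBIC)
cv2.imwrite("pics/s6.png",np.hstack([a,b]))
E
```

```text
t: 20.78
ee_pos: [516.3, -105.4, 145.5]
orientation: [-2.318, -2.117, 0.002]
ft_force: [0.4, -0.2, -0.8]
width: 87.9
grasp_force: 0.0
t: 21.12
ee_pos: [516.9, -105.6, 146.4]
orientation: [-2.163, -2.277, 0.001]
ft_force: [-0.0, -1.1, 0.2]
width: 88.0
grasp_force: 0.0
520.5,-106.3,65,3.1 [-0.9  3.6 81.4] [-0.0013 -0.0004 -0.0026]
21.12 [ 516.9 -105.6  146.4] [-0.22  0.36  1.89  0.    0.9  -0.28] [-0.  -1.1  0.2] 88.0 0.0
```

View pics/s6.png

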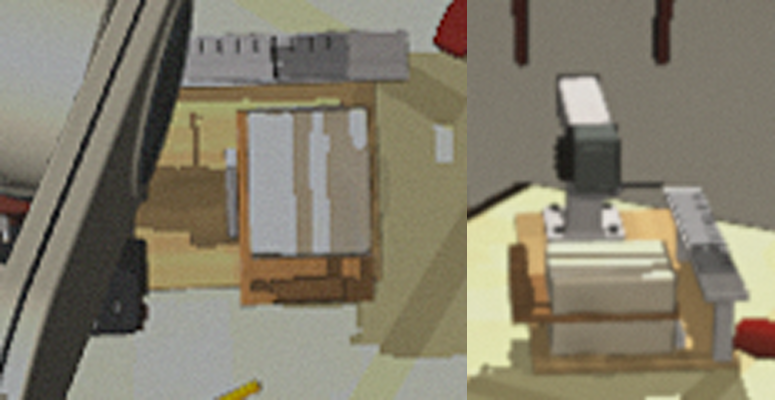

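Side crop: the stack is square with the upper bar flat on the card, and the head plus button spans crop columns 555–620 between the open fingers (520 and 662). That puts the head at about x = 517–518. I'll use 518. Descending and squeezing.

```bash
python3 -m inch '[{"xyz":[-0.9,1.2,15],"rot":[0,0,0]},{"xyz":[-0.9,1.2,32],"rot":[0,0,0]},{"xyz":[-0.9,1.2,50],"rot":[0,0,0]},{"xyz":[-0.9,1.2,65],"rot":[0,0,0]},{"xyz":[-0.9,1.2,74],"rot":[0,0,0]},{"xyz":[-0.9,1.2,79],"rot":[0,0,0]},{"xyz":[-0.9,1.2,81],"rot":[0,0,0]},{"xyz":[-0.9,1.2,81],"rot":[0,0,0]},{"xyz":[-0.9,1.2,81],"rot":[0,0,0]}]'; python3 -m inch '[{"xyz":[0,0,0],"rot":[0,0,0]},{"xyz":[0,0,0],"rot":[0,0,0]},{"xyz":[0,0,0],"rot":[0,0,0]},{"xyz":[0,0,0],"rot":[0,0,0]},{"xyz":[0,0,0],"rot":[0,0,0]},{"xyz":[0,0,0],"rot":[0,0,0]},{"xyz":[0,0,0],"rot":[0,0,0]},{"xyz":[0,0,0],"rot":[0,0,0]},{"xyz":[0,0,0],"rot":[0,0,0]},{"xyz":[0,0,0],"rot":[0,0,0]},{"xyz":[0,0,0],"rot":[0,0,0]},{"xyz":[0,0,0],"rot":[0,0,0]}]' 255; python3 g.py
```

```text
t: 21.97
ee_pos: [519.2, -106.7, 66.7]
orientation: [2.161, 2.279, 0.001]
ft_force: [0.1, 0.3, 0.1]
width: 87.9
grasp_force: 0.0
t: 22.97
ee_pos: [518.7, -106.5, 66.1]
orientation: [-2.161, -2.28, 0.0]
ft_force: [0.8, -0.6, -0.9]
width: 37.8
grasp_force: 30.0
22.97 [ 518.7 -106.5   66.1] [-0.22  0.49  1.92 -0.    0.73 -0.28] [ 0.8 -0.6 -0.9] 37.8 30.0
```

Squeezed: 37.8 mm at 30 N, with almost no side load. Drawing the arm out, estimated 91 mm; going 85 first.

```bash
python3 -m inch '[{"xyz":[-2,0,0],"rot":[0,0,0]},{"xyz":[-6,0,0],"rot":[0,0,0]},{"xyz":[-11,0,0],"rot":[0,0,0]},{"xyz":[-16,0,0],"rot":[0,0,0]},{"xyz":[-21,0,0],"rot":[0,0,0]},{"xyz":[-26,0,0],"rot":[0,0,0]},{"xyz":[-30,0,0],"rot":[0,0,0]},{"xyz":[-30,0,0],"rot":[0,0,0]}]'; python3 g.py
```

```text
t: 23.63
ee_pos: [520.5, -137.5, 66.1]
orientation: [2.162, 2.278, -0.0]
ft_force: [2.1, 0.2, -4.1]
width: 37.7
grasp_force: 30.0
23.63 [ 520.5 -137.5   66.1] [-0.28  0.5   1.9  -0.    0.74 -0.33] [ 2.1  0.2 -4.1] 37.7 30.0
```

```bash
python3 -m inch '[{"xyz":[-2,0,0],"rot":[0,0,0]},{"xyz":[-6,0,0],"rot":[0,0,0]},{"xyz":[-12,0,0],"rot":[0,0,0]},{"xyz":[-18,0,0],"rot":[0,0,0]},{"xyz":[-24,0,0],"rot":[0,0,0]},{"xyz":[-30,0,0],"rot":[0,0,0]},{"xyz":[-36,0,0],"rot":[0,0,0]},{"xyz":[-42,0,0],"rot":[0,0,0]},{"xyz":[-48,0,0],"rot":[0,0,0]},{"xyz":[-53,0,0],"rot":[0,0,0]},{"xyz":[-55,0,0],"rot":[0,0,0]},{"xyz":[-55,0,0],"rot":[0,0,0]}]'; python3 g.py; python3 - <<'E'
from h import *
t=snap("top","top7.png");s=snap("side","side7.png")
a=cv2.resize(t[190:270,230:330],(400,320),interpolation=cv2.INTER_CUBIC); b=cv2.resize(s[180:260,290:390],(400,320),interpolation=cv2.INTER_CUBIC)
cv2.imwrite("pics/s7.png",np.hstack([a,b]))
E
```

```text
t: 24.63
ee_pos: [523.7, -192.4, 66.1]
orientation: [2.162, 2.278, 0.0]
ft_force: [5.5, 1.3, -8.2]
width: 37.4
grasp_force: 30.0
24.63 [ 523.7 -192.4   66.1] [-0.37  0.52  1.86 -0.    0.76 -0.43] [ 5.5  1.3 -8.2] 37.4 30.0
```

View pics/s7.png

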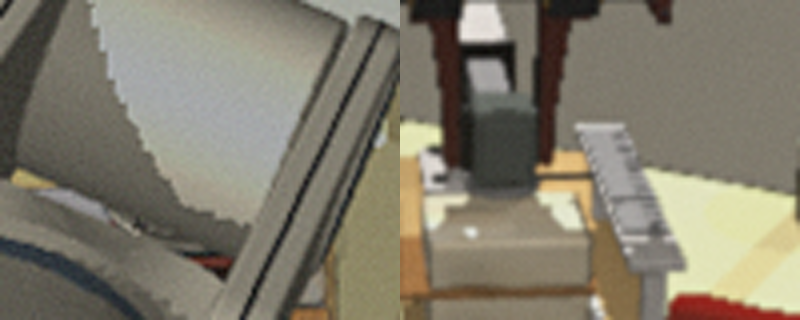

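The arm is out 86 mm. Side crop: pointer rod tip near crop (597,176), long mark across the strip near (610–655,203). Working out the remaining distance from the side view.

```bash
python3 - <<'E'
from h import *
u=np.array([-0.0541,0.9985,0])
# pointer at home: triangulate top/side
o1,d1=ray("top",270/2.66+129.7,92/2.66+184.7); o2,d2=ray("side",333.3,210.1)
t=np.linalg.lstsq(np.c_[d1,-d2],o2-o1,rcond=None)[0]; print("home ptr",o1+t[0]*d1,o2+t[1]*d2)
hp=(o1+t[0]*d1+o2+t[1]*d2)/2
print("mark pred side",proj("side",[596.9,-192.9,65.5]), "home ptr y_g",u@hp)
for z in(65,70,75,80): print(z,onz("side",339.2,224,z),u@onz("side",339.2,224,z), "home",u@onz("side",333.3,210.1,z))
g=cv2.cvtColor(cv2.imread("pics/side6.png"),cv2.COLOR_BGR2GRAY); g7=cv2.cvtColor(cv2.imread("pics/side7.png"),cv2.COLOR_BGR2GRAY)
# profile along strip's near third (x=+60 gauge) in side view and top view
gt=cv2.cvtColor(cv2.imread("pics/top0.png"),cv2.COLOR_BGR2GRAY)
m=np.array([596.9,-192.9,65.5]); v=np.array([.9985,.0541,0])
def smp(im,p): return cv2.getRectSubPix(im.astype(np.float32),(1,1),(float(p[0]),float(p[1])))[0,0]
for nm,im,cam in(("side6",g,"side"),("side7",g7,"side"),("top0",gt,"top")):
    pr=[(s,np.mean([smp(im,proj(cam,m+s*u+a*v)) for a in(-8,-5,-2,0)])) for s in range(-14,16,1)]
    print(nm,[(s,int(b)) for s,b in pr])
E
```

```text
home ptr [ 569.10823656 -102.47182853   77.78446025] [ 570.65390865 -102.5140892    78.03744238]
mark pred side [349.16987207 230.6886882 ] home ptr y_g -133.16978545324142
65 [ 579.76118222 -153.70707732   65.        ] -184.841596665851 home -96.82776125807558
70 [ 578.48004467 -166.59759261   70.        ] -197.64346663308137 home -110.78944645601152
75 [ 577.19890712 -179.48810789   75.        ] -210.44533660031186 home -124.75113165394767
80 [ 575.91776958 -192.37862317   80.        ] -223.24720656754238 home -138.71281685188362
side6 [(-14, 89), (-13, 89), (-12, 89), (-11, 89), (-10, 89), (-9, 89), (-8, 89), (-7, 89), (-6, 89), (-5, 89), (-4, 90), (-3, 90), (-2, 90), (-1, 90), (0, 90), (1, 91), (2, 91), (3, 91), (4, 91), (5, 93), (6, 96), (7, 99), (8, 102), (9, 105), (10, 110), (11, 119), (12, 127), (13, 136), (14, 144), (15, 152)]
side7 [(-14, 162), (-13, 163), (-12, 163), (-11, 163), (-10, 163), (-9, 163), (-8, 163), (-7, 163), (-6, 162), (-5, 161), (-4, 160), (-3, 160), (-2, 159), (-1, 157), (0, 154), (1, 151), (2, 148), (3, 145), (4, 141), (5, 136), (6, 133), (7, 129), (8, 125), (9, 122), (10, 123), (11, 129), (12, 135), (13, 141), (14, 147), (15, 154)]
top0 [(-14, 135), (-13, 135), (-12, 136), (-11, 137), (-10, 136), (-9, 135), (-8, 134), (-7, 134), (-6, 136), (-5, 138), (-4, 139), (-3, 133), (-2, 122), (-1, 89), (0, 55), (1, 87), (2, 119), (3, 131), (4, 139), (5, 136), (6, 135), (7, 135), (8, 135), (9, 135), (10, 135), (11, 136), (12, 135), (13, 134), (14, 134), (15, 135)]
```

```bash
python3 - <<'E'
from h import *
u=np.array([-0.0541,0.9985,0]); v=np.array([.9985,.0541,0])
gt=cv2.cvtColor(cv2.imread("pics/top0.png"),cv2.COLOR_BGR2GRAY).astype(np.float32)
smp=lambda p: cv2.getRectSubPix(gt,(1,1),(float(p[0]),float(p[1])))[0,0]
for z in(73,76,79):
    s=np.arange(-8,8.1,.5); c=onz("top",231.2,219.3,z); 
    b=np.array([np.mean([smp(proj("top",c+k*u+a*v)) for a in(-14,-10,-6,-3)]) for k in s]); w=np.clip(np.median(b)-10-b,0,None)
    k=(w*s).sum()/w.sum(); print(z,"rod y_g",u@c+k,b.round()[::2], "ext",u@c+k-u@np.array([596.9,-192.9,65.5]))
E
```

```text
73 rod y_g -132.51389108397265 [142. 143. 144. 146. 156. 158. 107.  71.  66.  76. 103. 128. 152. 154.
 153. 152. 151.] ext 92.38904891602738
76 rod y_g -132.8128795614675 [142. 143. 144. 146. 156. 158. 108.  71.  66.  76. 103. 128. 152. 154.
 153. 152. 151.] ext 92.09006043853253
79 rod y_g -133.11146864395525 [142. 143. 144. 146. 156. 159. 108.  71.  66.  76. 103. 129. 153. 154.
 153. 152. 151.] ext 91.79147135604478
```

```bash
python3 -m inch '[{"xyz":[-2,0,0],"rot":[0,0,0]},{"xyz":[-4,0,0],"rot":[0,0,0]},{"xyz":[-5.5,0,0],"rot":[0,0,0]},{"xyz":[-6,0,0],"rot":[0,0,0]},{"xyz":[-6,0,0],"rot":[0,0,0]},{"xyz":[-6,0,0],"rot":[0,0,0]},{"xyz":[-6,0,0],"rot":[0,0,0]},{"xyz":[-6,0,0],"rot":[0,0,0]}]'; python3 - <<'E'
from h import *
o=ctrl.get_obs(); p=o["ee_pos"]; u=np.array([-0.0541,0.9985,0]); print(p,o["width"],o["grasp_force"],"moved",u@(np.array([518.7,-106.5,66])-p))
s=snap("side","side8.png"); s7=cv2.imread("pics/side7.png")
g=cv2.cvtColor(s,cv2.COLOR_BGR2GRAY).astype(float)
col=lambda g:[g[y,326:336].mean().round() for y in range(218,234)]
print(col(g)); print(col(cv2.cvtColor(s7,cv2.COLOR_BGR2GRAY).astype(float)))
b=[cv2.resize(q[180:260,290:390],(400,320),interpolation=cv2.INTER_CUBIC) for q in(s7,s)]
cv2.imwrite("pics/s8.png",np.hstack(b))
E
```

```text
t: 25.4
ee_pos: [524.0, -197.9, 66.1]
orientation: [2.161, 2.279, 0.0]
ft_force: [4.8, 0.1, -8.1]
width: 37.4
grasp_force: 30.0
[ 523.99185326 -197.85729404   66.10602421] 37.38825979309917 29.997233748435974 moved 91.50654735958449
[np.float64(137.0), np.float64(148.0), np.float64(149.0), np.float64(158.0), np.float64(179.0), np.float64(182.0), np.float64(114.0), np.float64(90.0), np.float64(168.0), np.float64(197.0), np.float64(207.0), np.float64(212.0), np.float64(202.0), np.float64(167.0), np.float64(180.0), np.float64(196.0)]
[np.float64(142.0), np.float64(154.0), np.float64(161.0), np.float64(179.0), np.float64(181.0), np.float64(114.0), np.float64(90.0), np.float64(170.0), np.float64(195.0), np.float64(198.0), np.float64(205.0), np.float64(207.0), np.float64(198.0), np.float64(193.0), np.float64(193.0), np.float64(197.0)]
```

View pics/s8.png

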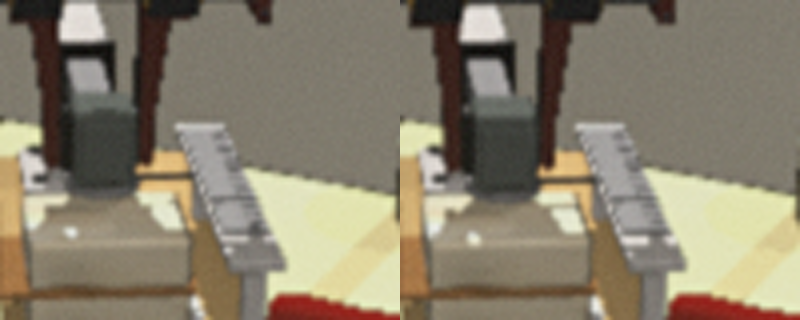

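Side view: rod at row about 224.6 and mark at about 229–231, which fits the rod standing above the mark at its 8–10 mm greater height. I'll add the last 0.5 mm, settle and hand in.

```bash
python3 -m inch '[{"xyz":[-0.5,0,0],"rot":[0,0,0]},{"xyz":[-0.5,0,0],"rot":[0,0,0]},{"xyz":[-0.5,0,0],"rot":[0,0,0]},{"xyz":[-0.5,0,0],"rot":[0,0,0]},{"xyz":[-0.5,0,0],"rot":[0,0,0]},{"xyz":[-0.5,0,0],"rot":[0,0,0]}]' && python3 -c "
from workcell import ctrl; print(ctrl.close_job())"
```

```text
t: 25.95
ee_pos: [524.0, -198.3, 66.1]
orientation: [2.161, 2.279, 0.001]
ft_force: [5.7, 1.6, -8.4]
width: 37.5
grasp_force: 30.0
the job is handed in; nothing more can be done
None
```

I handed the job in at about 26 s: the separator and second bar are stacked on the lower bar, and the head is held with the button squeezed (30 N) and drawn out about 92 mm, my estimate of the long mark; no verdict came back.

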